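# Unlock the studio tool chest

## Task

Set the code on the green tool chest by turning its three dials: the red dial's pointer to the green mark, the blue dial's to the purple mark and the brass dial's to the white mark. Only when all three are set, pull the drawer out all the way to its stop, leaving the dials on the code. Do not push about the tin on the lid or the bottle, bowl, mallet and rasp on the bench.

Things in the scene. Friction and masses are not known exactly. Their poses are not given: they have to be found in the camera images.
- chest: green steel tool chest fixed to the bench, 210 mm deep (x), 340 mm wide (y), 100 mm tall; origin at the centre of its underside, +x from the drawer front to the back, +y to the left when looking from the front. Three dials stand on its lid in a row along y, 105 mm apart, 40 mm nearer the front than its centre, in any order
- dial_red (a joint): angle of the red dial in rad: the direction of its white pointer, 0 = pointing along the chest's +x, growing anticlockwise seen from above; stops at -2.8 and 2.8, stays where it is left (friction 0.06 N m). The code wants it on green (2.094)
- bezel_red: grey round plate on the lid under the red dial, 104 mm across, fixed, keeps the chest's yaw; origin on the dial's axis. It carries six coloured dots, 14 mm wide, on a circle of radius 43.5 mm, seen from above at these dial angles (0 = chest +x, away from the drawer front; anticlockwise positive): white 0, yellow 1.047, green 2.094, black 3.142, orange -2.094, purple -1.047 rad
- dial_red_grip (a point): point on the vertical axis of the red dial at gripping height, 134 mm above the bench, turns with the dial, x towards the white pointer. A disc 60 mm across bears an upright grip bar 60 mm long (along x), 16 mm thick (y), from 18 mm below to 12 mm above this point; the white line on one half of its top is the pointer
- dial_blue (a joint): angle of the blue dial in rad: the direction of its white pointer, 0 = pointing along the chest's +x, growing anticlockwise seen from above; stops at -2.8 and 2.8, stays where it is left (friction 0.06 N m). The code wants it on purple (-1.047)
- bezel_blue: grey plate under the blue dial, same as that of the red dial: same six coloured dots at the same angles; origin on the dial's axis
- dial_blue_grip (a point): point on the vertical axis of the blue dial at gripping height, 134 mm above the bench, turns with the dial, x towards the white pointer. A disc 60 mm across bears an upright grip bar 60 mm long (along x), 16 mm thick (y), from 18 mm below to 12 mm above this point; the white line on one half of its top is the pointer
- dial_brass (a joint): angle of the brass dial in rad: the direction of its white pointer, 0 = pointing along the chest's +x, growing anticlockwise seen from above; stops at -2.8 and 2.8, stays where it is left (friction 0.06 N m). The code wants it on white (0.000)
- bezel_brass: grey plate under the brass dial, same as that of the red dial: same six coloured dots at the same angles; origin on the dial's axis
- dial_brass_grip (a point): point on the vertical axis of the brass dial at gripping height, 134 mm above the bench, turns with the dial, x towards the white pointer. A disc 60 mm across bears an upright grip bar 60 mm long (along x), 16 mm thick (y), from 18 mm below to 12 mm above this point; the white line on one half of its top is the pointer
- drawer (a joint): how far the drawer is pulled out in m: 0 shut, 0.090 at its stop; it slides along the chest's -x, takes about 1.5 N plus a damping of 5 N per m/s and stays where it is left
- drawer_handle (a point): middle of the drawer's bar handle, 80 mm above the bench (20 mm below the chest's top), 45 mm in front of the drawer face; a steel bar 11 mm thick, 110 mm long along y, with a foot to the drawer face at each end; clear gap of 39 mm behind the bar
- tin: small open aluminium cup standing on the chest's lid behind the dials, 44 mm across, 45 mm tall; origin at the centre of its underside
- bottle: white plastic bottle with an orange label, standing on the bench left of the chest, 68 mm across, 170 mm tall; origin at the centre of its underside
- bowl: dark steel bowl on the bench right of the chest, 120 mm across, 55 mm tall; origin at the centre of its underside
- mallet: wooden mallet lying on the bench to the left, 260 mm long; origin under its middle, x along its handle towards the head
- rasp: flat steel rasp with a pale wooden handle lying on the bench to the right, 265 mm long; origin on the blade 20 mm from the handle, at bench height, x towards the blade's tip

How it is judged:
On the way, in this order (a step that is already met when the one before it is completed fails the run):
1. all three dials stand on the code while the drawer is still shut (value of joint dial_red between 1.954 and 2.234 rad and value of joint dial_blue between -1.187 and -0.907 rad and value of joint dial_brass between -0.14 and 0.14 rad and value of joint drawer below 0.01 m), for 0.2 s.
2. the drawer is out to its stop (value of joint drawer above 0.08 m), for 0.2 s.
At the end, for the whole second after the job is handed in: every dial's pointer within 0.14 rad (8 degrees) of its mark (red on green, blue on purple, brass on white) and the drawer pulled out more than 80 of its 90 mm, at rest (value of joint dial_red between 1.954 and 2.234 rad and value of joint dial_blue between -1.187 and -0.907 rad and value of joint dial_brass between -0.14 and 0.14 rad and value of joint drawer above 0.08 m and velocity of joint drawer below 0.01 m/s); the robot touches nothing.
It fails at once if the drawer is pulled out more than 20 mm while the code is not set (value of joint drawer above 0.02 m and not (value of joint dial_red between 1.954 and 2.234 rad and value of joint dial_blue between -1.187 and -0.907 rad and value of joint dial_brass between -0.14 and 0.14 rad)).
It fails at once if the tin, bottle, bowl, mallet or rasp is pushed more than 30 mm (distance of any of tin, bottle, bowl, mallet, rasp from where it was at the start of the episode above 0.03 m).
It also fails if it takes over 58 s, if anything falls off the work surface, if the arm or the gripper's body presses on something with over 40 N, if the wrist force passes 120 N, or if a joint passes its speed limit or range.

## Robot

A 7-joint arm with a two-finger parallel gripper is mounted at the origin on the work surface. World frame = base frame: x ahead of the robot, y to its left, z up, the work surface at z = 0. Lengths are in m, angles in rad, forces in N, time in s.
With the tool pointing down it reaches from about 0.4 to 0.925 m from the base axis. Payload 5.6 kg.
Tool frame: the origin (TCP) lies on the mounting face of the last link; the fingertips stand 173 mm ahead of it and the grasp point (between the pads) lies 155 mm ahead of it (r.pinch_z is the distance from the TCP to the grasp point, in m); z points along the fingers, y is the line along which they close (so a half turn about z gives the same grasp; the last joint's range is limited). The gripper opens to 85 mm and grips with 20 to 120 N. Pads are 22 mm wide; open, the fingers measure 114 mm over their backs; the gripper's body (76 mm by 85 mm) begins 54 mm behind the grasp point. The pads swing forward as they close: fully open they stand 13 mm farther back than shut.
Start: joints at [1.193, 0.468, -0.012, 1.603, 0.006, 1.071, -0.056], TCP at [0.214, -0.614, 0.405] pointing down, gripper open.
Joint ranges: [-2.53, 2.53], [-0.31, 2.02], [-1.57, 1.55], [0.28, 2.44], [-1.29, 4.43], [0.15, 1.84], [-2.92, 2.92]. Speed limits (rad/s): [2.57, 2.57, 3.14, 3.14, 3.14, 3.14, 3.14].

## Interface

Orientations are given as [roll, pitch, yaw] about the fixed x, y, z axes, in that order (R = Rz(yaw) Ry(pitch) Rx(roll)).
In Python, from workcell import r gives the robot as it stands.
- The arm moves only by the tool jog_arm, never from a script. Its argument "steps" is one flat list of numbers, 5 for each row, row after row: the finger opening in mm, from 0 to 85.4, then the shift along the world's x, y, z in units of 30 mm (1.0 is 30 mm), then the turn about the world's z in units of 5 degrees (1.0 is 5 degrees). In form: [gripper, tx, ty, tz, twist, gripper, tx, ty, tz, twist, ...]. A call has 1 to 20 rows; each row shifts and turns the commanded pose from where the row before left it; what a row does not reach is not made up. A row lasts 1/12 s, in which the tool goes at most 41.7 mm and 7.16 degrees, less where a joint would pass 70% of its speed; a pose out of reach is approached as far as the arm can. A call is refused whole if a number of a shift passes 1 or a number of a turn 1, either way. A call with a gripper value outside its range is refused whole. The fingers move at their own pace and stop on an object; the grip force is fixed at half the most. Time passes only in rows, so rows that do not move let the fingers close. It gives the time, the measured TCP pose, the force, the opening and the grip force at its end, in the units of the state.
- r.get_state(): the state, without advancing time (a new reading comes with each control period).
- r.snapshot(name): name is "scene" or "top"; returns a dict with "pixels" (384x512x3 uint8, red, green, blue), "range_z" (384x512 float32, m along the optical axis (not along the pixel's ray), 0 where there is no reading), "intrinsics" (3x3 intrinsics, pixels), "k1" (the pictures are not rectified: a ray, as slopes to the right and down, at radius r is drawn at 1 + k1 r^2 times it, then the intrinsics apply), "eye" and "orientation" of the camera in the world. Camera axes: x right, y down, z forward; pixel columns grow to the right and rows downward; lengths in m; the calibration is good to about 2 mm. A picture is of the moment at which its call begins.
- r.close_job(): hands the job in; it is judged then, once.
The state is a dict: "t": time; "joint_pos": joint angles; "qvel": joint speeds; "joint_efforts": joint torques, N m; "tcp_pos": TCP position; "tool_rot": TCP orientation; "force": force on the tool from outside, world axes, zero at the start; "ft_torque": the same for the moment, N m; "gripper_width": opening from 0.0 (shut) to 1.0 (fully open); "gripper_force": force on a finger pad.
Only numpy, scipy, OpenCV 4.12 (cv2) and the standard library are available. Lean on these libraries where they do the work, as an engineer would, in place of code of your own. Each camera call takes 0.05 s, during which the arm holds its last target. There are 200 camera calls.

## Working session

There is one attempt and no reset: what is moved stays moved. The work goes in short steps, Python scripts to look and compute and a tool call to move; the robot and the scene stay as the last step left them, time stands still between calls to the robot, and variables do not carry over. Pictures are saved under pics/ and viewed, at most 10 in all, crops included, and the job is handed in when it is done.

Besides the shell and the picture viewer there is one more tool, called as a command line: name --argument value ..., lists and objects as JSON in quotes. jog_arm: Moves the arm, as the interface text tells. Its arguments: {"type":"object","properties":{"steps":{"type":"array","items":{"type":"number"}}},"required":["steps"]}

```bash
mkdir -p pics
python3 - <<'E'
from workcell import r
import cv2,numpy as np,pickle
print(r.get_state(), r.pinch_z)
for n in("scene","top"):
    s=r.snapshot(n); pickle.dump(s,open(n+".pkl","wb"))
    cv2.imwrite(f"pics/{n}0.png",s["pixels"][:,:,::-1])
    print(n,s["intrinsics"],s["k1"],s["eye"],s["orientation"])
E
```

```text
{'t': 0.0, 'joint_pos': array([ 1.19299422,  0.46838189, -0.01159816,  1.60364306,  0.00599379,
        1.07142014, -0.05631224]), 'qvel': array([-0.00126325,  0.0003104 , -0.00099054, -0.00105691,  0.0018551 ,
       -0.00036422, -0.00030281]), 'joint_efforts': array([-1.07693944e-03, -5.32380080e+01,  2.08868540e-02, -2.51305050e+01,
        1.12433679e-02,  7.73317966e-03, -9.36963573e-06]), 'tcp_pos': array([ 0.21344644, -0.61367951,  0.40372695]), 'tool_rot': array([-3.13977887e+00,  1.23066149e-04,  3.34718973e-01]), 'force': array([ 0.16271807,  0.15896557, -0.3836329 ]), 'ft_torque': array([-0.00048742, -0.03479035,  0.03270601]), 'gripper_force': 0.0, 'gripper_width': 0.9965291744581614} 0.1547
scene [[436.02733112   0.         257.49647969]
 [  0.         436.02733112 186.53191997]
 [  0.           0.           1.        ]] -0.15645389974669835 [ 1.47474653 -0.41430023  0.88189358] [-2.24539844  0.01762038  1.12744763]
top [[380.72729914   0.         259.15126721]
 [  0.         380.72729914 194.73698218]
 [  0.           0.           1.        ]] -0.0331613012971141 [ 0.34698102 -0.02538211  1.36420109] [-2.96538656  0.02425013 -1.54980109]
```

View pics/top0.png

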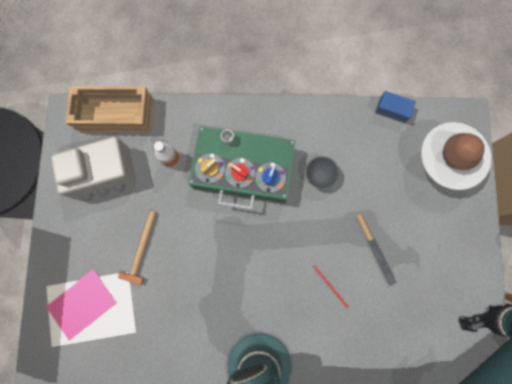

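View pics/scene0.png

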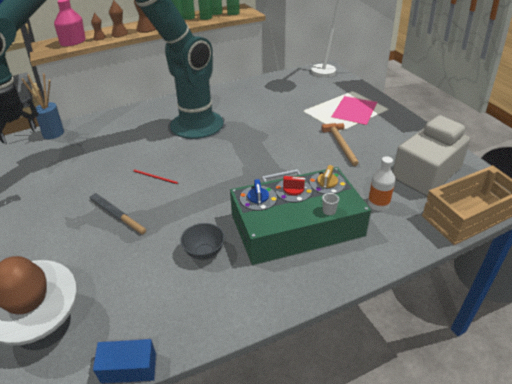

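The top view shows the chest centred near (243,163). The dials run brass (209,167), red (240,172), blue (271,176), with the handle at (237,203), the bottle at (165,152) and the bowl at (322,172). Next I make orthographic views at lid height and at bar-top height.

```bash
cat > h.py <<'E'
import numpy as np,cv2
from scipy.spatial.transform import Rotation as R
def proj(s,P):
    M=R.from_euler("xyz",s["orientation"]).as_matrix()
    c=(np.asarray(P,float)-s["eye"])@M
    k=c[...,:2]/c[...,2:]; k=k*(1+s["k1"]*(k**2).sum(-1,keepdims=True))
    K=s["intrinsics"]; return k*[K[0,0],K[1,1]]+K[:2,2]
def world(s,uv):  # uv Nx2 ints -> world by depth
    K=s["intrinsics"]; d=(uv-K[:2,2])/[K[0,0],K[1,1]]; k=d.copy()
    for _ in range(8): k=d/(1+s["k1"]*(k**2).sum(1,keepdims=True))
    z=s["range_z"][uv[:,1],uv[:,0]][:,None]
    return np.hstack([k*z,z])@R.from_euler("xyz",s["orientation"]).as_matrix().T+s["eye"]
def ortho(s,h,x0,x1,y0,y1,res):  # up=+x, left=+y
    x=np.arange(x1,x0,-res); y=np.arange(y1,y0,-res)
    X,Y=np.meshgrid(x,y,indexing="ij")
    m=proj(s,np.stack([X,Y,X*0+h],-1)).astype(np.float32)
    return cv2.remap(s["pixels"],m[...,0],m[...,1],cv2.INTER_CUBIC)
E
python3 - <<'E'
import pickle; from h import *
s=pickle.load(open("top.pkl","rb"))
vv,uu=np.mgrid[110:225,180:310]; uv=np.stack([uu.ravel(),vv.ravel()],1); W=world(s,uv)
px=s["pixels"][uv[:,1],uv[:,0]].astype(int)
g=(W[:,2]>.085)&(W[:,2]<.115)&(px[:,1]>px[:,0]+25)&(px[:,1]>px[:,2]+10)
print(g.sum(),W[g].mean(0),W[g,2].std())
rect=cv2.minAreaRect((W[g,:2]*1000).astype(np.float32)); print(rect)
top=W[:,2]>.12
hm=(W[:,2]>.05)&(W[:,2]<.1)&(uv[:,1]>190); print("handle?",hm.sum(),W[hm].mean(0))
import cv2
c=W[g].mean(0)
a=[ortho(s,h,.40,.72,-.18,.22,.001) for h in(.1,.146)]
im=cv2.resize(np.hstack(a),None,fx=1,fy=1)
cv2.imwrite("pics/o.png",cv2.resize(im,None,fx=1,fy=1)[:,:,::-1])
E
```

```text
2782 [0.7171555  0.06349264 0.10049753] 0.002929792437430994
((686.3007202148438, 72.44116973876953), (338.7057189941406, 209.50848388671875), 82.12274932861328)
handle? 390 [0.56287309 0.04138267 0.0838308 ]
```

View pics/o.png

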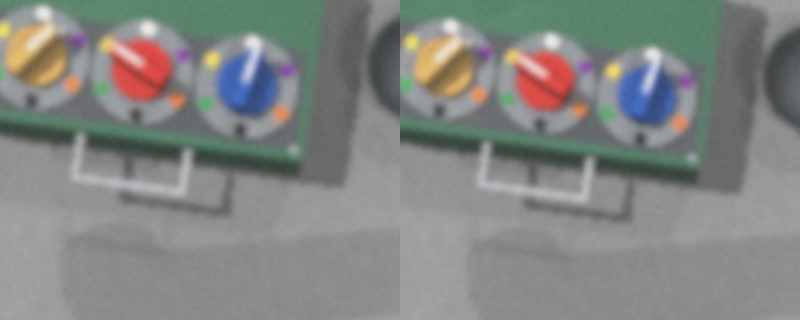

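The ortho views show the lid with bezels for brass (38,55), red (143,72) and blue (246,87). The pointers in the right-hand view give chest angles of about -23°, 65° and -3° respectively. The chest sits at (0.686, 0.072) with yaw -7.9°. I'm moving to the red dial.

jog_arm --steps '[60,0.3,0.5,0,0.3,60,0.6,0.95,0,0.35,60,0.6,0.95,0,0.35,60,0.6,0.95,0,0.35,60,0.6,0.95,0,0.35,60,0.6,0.95,0,0.35,60,0.6,0.95,0,0.35,60,0.6,0.95,0,0.35,60,0.6,0.95,0,0.35,60,0.6,0.95,0,0.35,60,0.6,0.95,0,0.35,60,0.6,0.95,0,0.35,60,0.6,0.95,0,0.35,60,0.6,0.95,0,0.35,60,0.6,0.95,0,0.35,60,0.6,0.95,0,0.35,60,0.6,0.95,0,0.35,60,0.6,0.95,0,0.35,60,0.6,0.95,0,0.35,60,0,0,0,0]'

```text
t: 1.77
tcp_pos: [0.5488, -0.079, 0.4047]
tool_rot: [-3.141, -0.005, 0.921]
force: [0.5, 0.6, 0.2]
gripper_width: 0.7
gripper_force: 0.0
```

Run:
```python
import pickle; from h import *
s=pickle.load(open("top.pkl","rb"))
yaw=np.radians(82.12-90); c=np.array([.6863,.0724]); Rz=np.array([[np.cos(yaw),-np.sin(yaw)],[np.sin(yaw),np.cos(yaw)]])
for n,y in(("brass",.105),("red",0),("blue",-.105)):
    p=c+Rz@[-.04,y]
    im=ortho(s,.146,p[0]-.03,p[0]+.03,p[1]-.03,p[1]+.03,.0005).astype(int)
    w=im.min(2)-100; ii,jj=np.nonzero(w>40); ww=w[ii,jj]
    X=.03-ii*.0005;Y=.03-jj*.0005
    k=X**2+Y**2<.029**2; X,Y,ww=X[k],Y[k],ww[k]
    mx,my=np.average(X,weights=ww),np.average(Y,weights=ww)
    C=np.cov(np.stack([X,Y]),aweights=ww); v=np.linalg.eigh(C)[1][:,1]
    if v@[mx,my]<0:v=-v
    print(n,p,"mean",mx,my,"world angle",np.degrees(np.arctan2(v[1],v[0])),np.degrees(np.arctan2(my,mx)))
print("handle",c+Rz@[-.15,0])
```

```text
brass [0.66107308 0.18189248] mean 0.012655490053724407 -0.0024948540728909553 world angle -70.95536940033875 -11.152068199846182
red [0.6466777  0.07788395] mean 0.013779275960310443 0.006297155909224872 world angle -53.57148560758454 24.56049285931809
blue [ 0.63228233 -0.02612457] mean 0.014495007289776481 -0.0036445053965323757 world angle -20.622301289072446 -14.113426459692523
handle [0.53771639 0.09296482]
```

jog_arm --steps '[60,0.6,0.95,0,0.2,60,0.6,0.95,0,0.2,60,0.6,0.95,0,0.2,60,0.6,0.95,-0.3,0.2,60,0.5,0.85,-0.5,0.15,60,0.35,0.55,-0.5,0,60,0,0,-0.5,0,60,0,0,0,0,60,0,0,0,0]'

```text
t: 2.52
tcp_pos: [0.6437, 0.0695, 0.3494]
tool_rot: [-3.14, 0.002, 0.993]
force: [-0.8, -0.6, 0.9]
gripper_width: 0.704
gripper_force: 0.0
```

jog_arm --steps '[60,0.1,0.28,0,0,60,0,0,-0.5,0,60,0,0,-0.5,0,60,0,0,-0.5,0,60,0,0,-0.3,0,60,0,0,0,0,60,0,0,0,0]'

```text
t: 3.1
tcp_pos: [0.6473, 0.0783, 0.2974]
tool_rot: [3.141, -0.0, 0.993]
force: [-0.1, -0.0, -0.7]
gripper_width: 0.699
gripper_force: 0.0
```

Run:
```python
from workcell import r
import cv2; from h import *
s=r.snapshot("top"); t=r.snapshot("scene")
a=cv2.resize(s["pixels"][120:220,180:310],None,fx=4,fy=4,interpolation=2)
b=cv2.resize(t["pixels"][130:270,210:390],None,fx=1.5,fy=1.5,interpolation=2); b=cv2.copyMakeBorder(b,0,400-b.shape[0],0,0,0)
cv2.imwrite("pics/a1.png",np.hstack([a,b])[:,:,::-1])
```

```text
(no output)
```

View pics/a1.png

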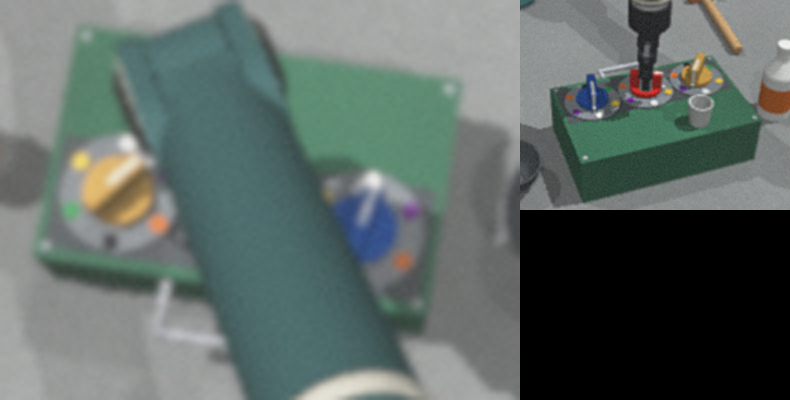

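The fingers straddle the red dial's bar at (645,80) in the picture. Next I close and turn +55°.

jog_arm --steps '[0,0,0,0,0,0,0,0,0,0,0,0,0,0,0,0,0,0,0,0,0,0,0,0,0,0,0,0,0,0,0,0,0,0,0.5,0,0,0,0,1,0,0,0,0,1,0,0,0,0,1,0,0,0,0,1,0,0,0,0,1,0,0,0,0,1,0,0,0,0,1,0,0,0,0,1,0,0,0,0,1,0,0,0,0,1,0,0,0,0,0.54,0,0,0,0,0,0,0,0,0,0]'

```text
t: 4.87
tcp_pos: [0.6458, 0.0792, 0.2974]
tool_rot: [-3.138, -0.001, 1.958]
force: [-8.0, -0.3, 8.4]
gripper_width: 0.174
gripper_force: 60.2
```

jog_arm --steps '[60,0,0,0,0,60,0,0,0,0,60,0,0,0,0,60,0,0,0,0,60,0,0,0,0,60,0,0,0.5,0,60,0,0,0.6,0,60,0,0,0.6,0,60,0.1,0.6,0,0.9,60,0.1,0.8,0,0.9,60,0.1,0.8,0,0.9,60,0.1,0.8,0,0.9,60,0.1,0.42,0,0.8,60,0,0,0,0,60,0,0,0,0,60,0,0,0,0]'

```text
t: 6.2
tcp_pos: [0.6623, 0.1798, 0.348]
tool_rot: [-3.141, 0.001, 2.338]
force: [-0.1, 0.0, -0.2]
gripper_width: 0.705
gripper_force: 0.0
```

Run:
```python
from workcell import r
import cv2; from h import *
s=r.snapshot("top"); t=r.snapshot("scene")
a=cv2.resize(s["pixels"][120:220,180:310],None,fx=3,fy=3,interpolation=2)
b=cv2.resize(t["pixels"][140:240,220:360],None,fx=3,fy=3,interpolation=2)
cv2.imwrite("pics/a2.png",np.hstack([a,b])[:,:,::-1][:,:800])
```

```text
(no output)
```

View pics/a2.png

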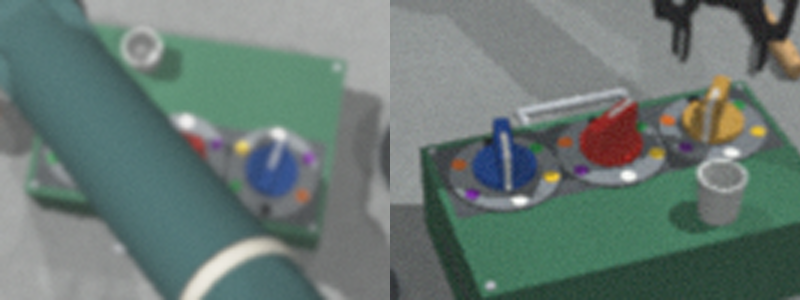

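Seen from the scene camera, red (632,103) now points at its green dot. The gripper is above brass (715,120), whose pointer is between white and purple, so I descend, grip and turn.

jog_arm --steps '[60,0,0.07,-0.5,0,60,0,0,-0.5,0,60,0,0,-0.5,0,60,0,0,-0.19,0,60,0,0,0,0,0,0,0,0,0,0,0,0,0,0,0,0,0,0,0,0,0,0,0,0,0,0,0,0,0,0,0,0,0,0,0,0,0,0,0]'

```text
t: 7.3
tcp_pos: [0.6611, 0.1822, 0.2981]
tool_rot: [-3.136, 0.001, 2.34]
force: [-7.5, -5.6, 7.3]
gripper_width: 0.174
gripper_force: 60.1
```

jog_arm --steps '[0,0,0,0,0.6,0,0,0,0,1,0,0,0,0,1,0,0,0,0,1,0,0,0,0,1,0,0,0,0,1,0,0,0,0,1,0,0,0,0,1,0,0,0,0,0,0,0,0,0,0]'

```text
t: 8.13
tcp_pos: [0.6612, 0.1823, 0.2981]
tool_rot: [-3.138, -0.003, 3.004]
force: [-7.1, -4.4, 7.6]
gripper_width: 0.173
gripper_force: 60.1
```

jog_arm --steps '[60,0,0,0,0,60,0,0,0,0,60,0,0,0,0,60,0,0,0,0,60,0,0,0,0,60,0,0,0.6,0,60,0,0,0.7,0,60,0,0,0.7,0,60,-0.1,-0.6,0,0,60,-0.1,-0.8,0,-0.2,60,-0.1,-0.9,0,-0.2,60,-0.1,-0.9,0,-0.2,60,-0.1,-0.9,0,-0.2,60,-0.1,-0.9,0,-0.2,60,-0.1,-0.8,0,0,60,-0.1,-0.7,0,0,60,-0.17,-0.43,0,0,60,0,0,0,0,60,0,0,0,0,60,0,0,0,0]'

```text
t: 9.8
tcp_pos: [0.633, -0.0234, 0.3573]
tool_rot: [3.14, 0.0, 2.918]
force: [0.0, 0.5, 0.9]
gripper_width: 0.701
gripper_force: 0.0
```

Run:
```python
from workcell import r
import cv2; from h import *
s=r.snapshot("top"); t=r.snapshot("scene")
a=cv2.resize(s["pixels"][120:220,180:310],None,fx=3,fy=3,interpolation=2)
b=cv2.resize(t["pixels"][140:240,220:360],None,fx=3,fy=3,interpolation=2)
cv2.imwrite("pics/a3.png",np.hstack([a,b])[:,:,::-1][:,:800])
```

```text
(no output)
```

View pics/a3.png

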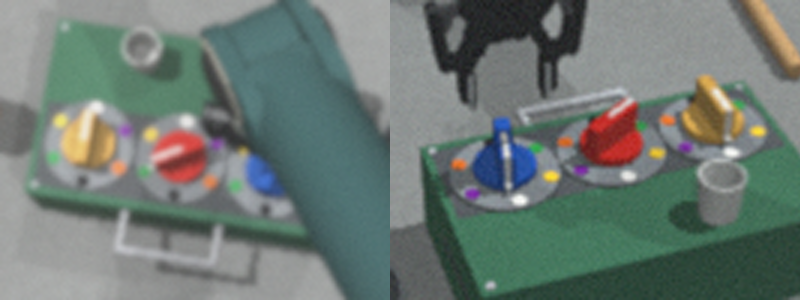

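Brass (88,120 to 95,105) now points at white and red (153,160) at green. The gripper is over blue.

jog_arm --steps '[60,-0.02,-0.07,-0.5,0,60,0,0,-0.5,0,60,0,0,-0.5,0,60,0,0,-0.5,0,60,0,0,0,0,0,0,0,0,0,0,0,0,0,0,0,0,0,0,0,0,0,0,0,0,0,0,0,0,0,0,0,0,0,0,0,0,0,0,0]'

```text
t: 10.9
tcp_pos: [0.6326, -0.0267, 0.298]
tool_rot: [3.141, 0.002, 2.917]
force: [-0.5, 0.0, 5.7]
gripper_width: 0.171
gripper_force: 59.7
```

jog_arm --steps '[0,0,0,0,-0.5,0,0,0,0,-1,0,0,0,0,-1,0,0,0,0,-1,0,0,0,0,-1,0,0,0,0,-1,0,0,0,0,-1,0,0,0,0,-1,0,0,0,0,-1,0,0,0,0,-1,0,0,0,0,-1,0,0,0,0,-0.5,0,0,0,0,0,0,0,0,0,0]'

```text
t: 12.07
tcp_pos: [0.632, -0.0276, 0.298]
tool_rot: [-3.14, 0.002, 1.956]
force: [-5.3, -2.1, 9.1]
gripper_width: 0.173
gripper_force: 60.4
```

jog_arm --steps '[60,0,0,0,0,60,0,0,0,0,60,0,0,0,0,60,0,0,0,0,60,0,0,0,0,60,0,0,0.6,0,60,0,0,0.7,0,60,0,0,0.7,0,45,-0.3,0.3,0,-0.7,45,-0.5,0.6,0,-0.9,45,-0.5,0.7,0,-0.9,45,-0.5,0.7,0,-0.9,45,-0.5,0.7,0,-0.9,45,-0.5,0.6,0,-0.9,45,-0.34,0.42,0,-0.8,45,0,0,0,0,45,0,0,0,0,45,0,0,0,0]'

```text
t: 13.57
tcp_pos: [0.5388, 0.093, 0.357]
tool_rot: [3.141, 0.0, 1.434]
force: [0.9, -0.7, 0.1]
gripper_width: 0.531
gripper_force: 0.0
```

Run:
```python
from workcell import r
import cv2; from h import *
s=r.snapshot("top"); t=r.snapshot("scene")
a=cv2.resize(s["pixels"][120:220,180:310],None,fx=3,fy=3,interpolation=2)
b=cv2.resize(t["pixels"][140:240,220:360],None,fx=3,fy=3,interpolation=2)
cv2.imwrite("pics/a4.png",np.hstack([a,b])[:,:,::-1][:,:800])
```

```text
(no output)
```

View pics/a4.png

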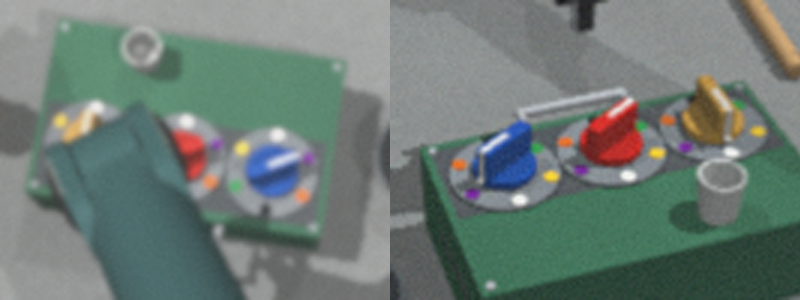

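All three dials are set: blue points at purple (308,158). Now I descend on the handle.

jog_arm --steps '[45,-0.03,0,-0.5,0,45,0,0,-0.6,0,45,0,0,-0.6,0,45,0,0,-0.6,0,45,0,0,-0.5,0,45,0,0,-0.4,0,45,0,0,-0.4,0,45,0,0,-0.35,0,45,0,0,0,0]'

```text
t: 14.42
tcp_pos: [0.5368, 0.0932, 0.2365]
tool_rot: [-3.139, 0.001, 1.433]
force: [-0.3, -0.2, 0.1]
gripper_width: 0.522
gripper_force: 0.0
```

jog_arm --steps '[0,0,0,0,0,0,0,0,0,0,0,0,0,0,0,0,0,0,0,0,0,0,0,0,0,0,0,0,0,0]'

```text
t: 14.92
tcp_pos: [0.5368, 0.0941, 0.2394]
tool_rot: [-3.141, 0.0, 1.434]
force: [-4.0, 0.3, 6.4]
gripper_width: 0.099
gripper_force: 58.8
```

jog_arm --steps '[0,-0.2,0.03,0,0,0,-0.3,0.04,0,0,0,-0.4,0.055,0,0,0,-0.4,0.055,0,0,0,-0.4,0.055,0,0,0,-0.4,0.055,0,0,0,-0.3,0.04,0,0,0,-0.3,0.04,0,0,0,-0.2,0.03,0,0,0,0,0,0,0,0,0,0,0,0,0,0,0,0,0]'

```text
t: 15.92
tcp_pos: [0.4498, 0.1062, 0.2393]
tool_rot: [3.141, 0.0, 1.434]
force: [-0.6, 1.2, 10.3]
gripper_width: 0.1
gripper_force: 60.3
```

jog_arm --steps '[40,0,0,0,0,40,0,0,0,0,40,0,0,0,0,40,0,0,0,0,40,0,0,0,0,40,0,0,0.4,0,40,0,0,0.5,0,40,0,0,0.6,0,40,0,0,0.8,0,40,0,0,0.8,0,40,0,0,0.8,0,40,0,-0.8,0.5,0,40,0,-0.9,0,0,40,0,-0.9,0,0,40,0,-0.9,0,0,40,0,-0.9,0,0,40,0,-0.9,0,0,40,0,-0.6,0,0,40,0,0,0,0,40,0,0,0,0]'

```text
t: 17.58
tcp_pos: [0.4501, -0.0718, 0.3711]
tool_rot: [3.141, -0.0, 1.431]
force: [-0.4, 0.9, 0.0]
gripper_width: 0.47
gripper_force: 0.0
```

Run:
```python
from workcell import r
import cv2; from h import *
s=r.snapshot("top")
a=ortho(s,.1,.42,.72,-.10,.25,.001); a=cv2.resize(a,None,fx=1.9,fy=1.9,interpolation=2)
cv2.imwrite("pics/a5.png",a[:,:,::-1])
a=ortho(s,.0855,.38,.62,.0,.2,.001)
```

```text
(no output)
```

View pics/a5.png

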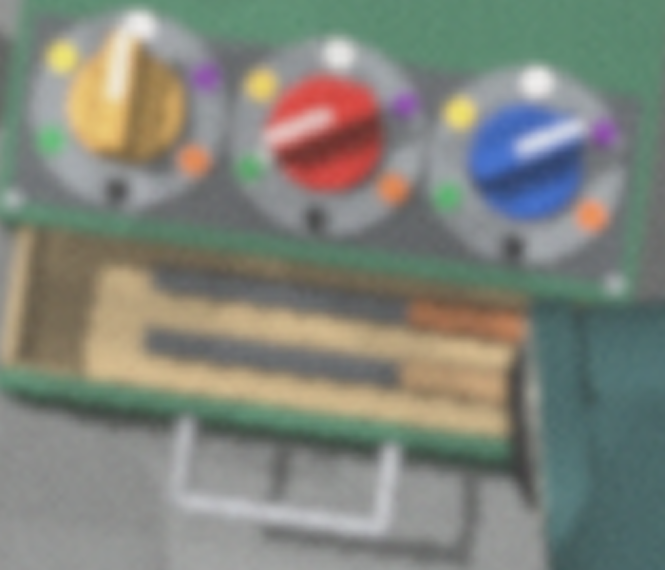

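The drawer is out (bar at (282,512)), about 87 mm. Brass is on white, red on green and blue on purple.

```bash
python3 -c "
from workcell import r
print(r.close_job())"
```

```text
the job is handed in; nothing more can be done
None
```

I set the three dials to the code (red on green, blue on purple, brass on white), pulled the drawer out about 87 of its 90 mm by the arm's travel, and handed the job in at about 18 s; the hand-in call returned no verdict.

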